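# Raise the sprung curing lamp to its mark

## Task

Get the resin curing lamp ready: swing the case's lid right open until it rests on its stop by itself and let go of it, then take the lamp head and pull its sprung telescoping stem up until the whole dark band has just come out of the sleeve. The spring pulls the lamp back down, so finish still gripping the lamp head and holding it steady at that mark, with the lid left open, and leave the paper cup, the nozzle bottle and the mould sheet where they are.

Things in the scene. Friction and masses are not known exactly. Their poses are not given: they have to be found in the camera images.
- case: grey plastic case fixed to the table, open box 170 (x) x 240 (y) x 130 mm tall, walls and floor 5 mm, closed by a hinged lid. Origin: centre of its underside, z up. Its own +x side carries the hinge (it faces roughly the robot's left), its -x side is where the lid's handle sticks out.
- lid (a joint): angle of the lid, rad: 0 shut, 1.9 resting on its stop, leaning 19 degrees past upright. Grows as it opens; turns about the case's +y axis through point lid_hinge. The lid is a grey plate 170 x 240 x 8 mm, about 0.3 kg, free hinge: falls shut if let go below about 1.57, falls open onto the stop beyond it.
- lid_hinge (a point): point on the hinge line, 85 mm from the case's centre towards its +x and 130 mm up; turns with the lid. When shut its axes are parallel to the case's; the lid lies along its -x.
- lid_handle (a point): centre of the lid's handle, a black round bar 18 mm in diameter and 24 mm long, lying parallel to the hinge (along this point's y), held on a steel tab (16 mm wide, 6 mm thick) 34 mm out from the middle of the lid's free edge, in the lid's plane; 204 mm from the hinge line and 134 mm above the table when shut. Pinched across its 24 mm ends (fingers closing parallel to the hinge, from above) the bar can turn between the pads while the lid swings. Axes turn with the lid.
- stem: fixed foot and sleeve of the lamp stem, standing on the case's floor, 25 to 45 mm from its middle towards the handle side and up to 40 mm either way along the hinge, turned up to 20 degrees from the case. Origin: centre of the foot's underside, z up. Foot 50 x 60 x 6 mm; aluminium sleeve 16 mm in diameter (19 mm collar) up to its mouth 90 mm above the origin. A small clear charm mould, 8 mm tall, lies at its +x under the lamp.
- mouth (a point): centre of the sleeve's mouth, 95 mm above the table; the steel rod (10 mm in diameter) slides out of it straight up.
- rod (a joint): how far the rod is pulled up, m: 0 down, 0.065 at its length mark (lower edge of the dark band level with the mouth), 0.080 hard end stop. An inner spring pulls it down with about 6 N at 0 and 12.5 N at the mark, plus about 1.2 N of weight and a little friction; it snaps back if let go.
- head_grip (a point): centre of the lamp head over the rod, the place to grip: 14 mm above the mouth with the rod down, 14 mm + the joint value otherwise. The head is a white plastic block 78 mm long (x, from -25 to +53 mm of this point), 26 mm wide (y) and 24 mm tall (12 mm above and below this point), its top 9 mm below the case's rim when down. Pinch it across y from above. Axes as body stem.
- mark (a point): on the rod's axis at the lower edge of the dark band, a 10 mm wide dark ring round the steel rod; inside the sleeve until pulled out. The mark is reached when this point is level with point mouth.
- cup: white paper cup, open upwards, 72 mm wide at the rim, 85 mm tall, 60 g, standing near the case. Origin: centre of its underside. Leave it.
- bottle: black bottle with a pointed nozzle, 52 mm in diameter, 112 mm tall, 130 g, standing near the case. Origin: centre of its underside. Leave it.
- mould: flat white mould sheet with shallow shapes, 90 x 130 x 10 mm, 120 g, lying on the table near the case. Origin: centre of its underside. Leave it.
Mind the look-alikes: they are no part of the job. Of the things that look like the bottle, the middle-sized one is meant.

How it is judged (in metres and radians):
On the way, in this order (a step that is already met when the one before it is completed fails the run):
1. the lid rests open on its stop, let go (value of joint lid above 1.8 rad and contact force between each of the fingers, the arm and lid below 0.2 N), for 0.3 s.
2. the rod is pulled to its mark and held there by the fingers (value of joint rod between 0.058 and 0.073 m and contact force between the fingers and rod above 2 N), for 0.5 s.
At the end, for the whole second after the job is handed in: The rod is pulled out 58 to 73 mm (mark at 65), still, held by the fingers (more than 2 N) and by nothing else; the lid is open beyond 1.8 rad on its stop, untouched by the robot; cup, bottle and mould stand within 30 mm of where they were, upright (all of step 1 and all of step 2 and velocity of joint rod between -0.01 and 0.01 m/s and contact force between each of cup, bottle, mould and rod below 0.1 N and distance of each of cup, bottle, mould from where it was at the start of the episode below 0.03 m and angle between each of cup, bottle, mould's own z axis and vertical below 0.3 rad); the arm keeps its last pose, push and grip.
It fails at once if a bystander is pushed away or tipped (distance of any of cup, bottle, mould from where it was at the start of the episode above 0.03 m or angle between any of cup, bottle, mould's own z axis and vertical above 0.3 rad).
It also fails if it takes over 58 s, if anything falls off the work surface, if the arm or the gripper's body presses on something with over 40 N, if the wrist force passes 120 N, or if a joint passes its speed limit or range.

## Robot

A 6-joint arm with a two-finger parallel gripper is mounted at the origin on the work surface. World frame = base frame: x ahead of the robot, y to its left, z up, the work surface at z = 0. Lengths are in m, angles in degrees, forces in N, time in s.
With the tool pointing down it reaches from about 0.35 to 0.875 m from the base axis. Payload 4.2 kg.
Tool frame: the origin (TCP) lies between the finger pads; the fingertips stand 14 mm ahead of it and the grasp point (between the pads) lies 5 mm behind it (r.tcp_to_tips is the distance from the TCP to the fingertips, in m); y points along the fingers, x is the direction in which the jaws open and shut, and the axes are right-handed (so a half turn about y gives the same grasp; the last joint's range is limited). The gripper opens to 87 mm and grips with 3 to 60 N. Pads are 19 mm wide; open, the fingers measure 117 mm over their backs; the gripper's body (75 mm by 190 mm) begins 51 mm behind the grasp point.
Start: joints at [-54.167, 22.042, 0.453, 0, -68.411, -14.817], TCP at [0.224, -0.583, 0.237] pointing down, gripper open.
Joint ranges: [-179.83, 179.83], [-69.29, 118.12], [-61.27, 80.66], [-181.25, 117.63], [-171.15, -9.14], [-177.46, 177.46]. Speed limits (degrees/s): [159.86, 159.86, 180, 180, 180, 180].

## Interface

Orientations are given as a 3x3 rotation matrix whose columns are the frame's x, y, z axes.
In Python, from station import sense, optics, ticket, r gives the robot as it stands.
- The arm moves only by the tool carry_out, never from a script. Its argument "steps" is a list that holds one entry, the list of rows, each a list of 6 numbers: the shift along the world's x, y, z in cm, then the turn, a rotation vector about the world's x, y, z in rad. A call has 1 to 20 rows; each row is the pose to reach, as a shift and turn from the pose commanded when the call began; what a row does not reach only later rows make up. A row lasts 1/8 s, in which the tool goes at most 62.5 mm and 10.7 degrees, less where a joint would pass 70% of its speed; a pose out of reach is approached as far as the arm can. A call with a gripper value outside its range is refused whole. "fingers" is the closure in counts, from 0 (fully open) to 255 (shut), set as the call begins (left out, the last holds). The fingers move at their own pace and stop on an object; the grip force is fixed at half the most. Time passes only in rows, so rows that repeat a pose let the fingers close. It gives the time, the measured TCP pose, the force and the opening at its end, in the units of the state.
- sense(): the state, without advancing time (a new reading comes with each control period).
- optics.capture(name): name is "side" or "top" or "wrist"; returns a dict with "image" (480x640x3 uint8, red, green, blue), "fov_y" (degrees; the focal length in pixels is half the picture's height over the tangent of half this angle, whatever the lens; pixels are square), "cx", "cy" (the principal point, pixels), "k1" (the pictures are not rectified: a ray, as slopes to the right and down, at radius r is drawn at 1 + k1 r^2 times it, then the intrinsics apply), "rvec" (rotation vector, rad) and "tvec" (3), from world to camera coordinates, as OpenCV has them. Camera axes: x right, y down, z forward; pixel columns grow to the right and rows downward; lengths in m; the calibration is good to about 2 mm. A picture is of the moment at which its call begins. There is no depth.
- ticket.finish_job(): hands the job in, once; it reports no verdict.
The state is a dict: "time_s": time; "joints": joint angles; "joint_velocities": joint speeds; "effort": joint torques, N m; "tcp_pos": TCP position; "ee_rot": TCP orientation; "wrist_force": force on the tool from outside, world axes, zero at the start; "moment": the same for the moment, N m; "gripper_width": opening from 0.0 (shut) to 1.0 (fully open).
Only numpy, scipy, OpenCV 4.12 (cv2) and the standard library are available. Lean on these libraries where they do the work, as an engineer would, in place of code of your own. Each camera call takes 0.05 s, during which the arm holds its last target.

## Working session

There is one attempt and no reset: what is moved stays moved. The work goes in short steps, Python scripts to look and compute and a tool call to move; the robot and the scene stay as the last step left them, time stands still between calls to the robot, and variables do not carry over. Pictures are saved under pics/ and viewed, and the job is handed in when it is done.

Besides the shell and the picture viewer there is one more tool, called after "Request:" as name(argument=value, ...) on one line, values as JSON. carry_out: Moves the arm, as the interface text tells. Its arguments: {"type":"object","properties":{"steps":{"type":"array","items":{"type":"array","items":{"type":"array","items":{"type":"number"}}}},"fingers":{"type":"number"}},"required":["steps"]}

```bash
mkdir -p pics; ls; cat > h.py <<'E'
import numpy as np, cv2
from station import sense, optics, ticket, r
def cap(n,f=None):
    c=optics.capture(n)
    if f: cv2.imwrite('pics/'+f,c['image'][:,:,::-1])
    return c
def K(c):
    f=240/np.tan(np.radians(c['fov_y'])/2); return np.array([[f,0,c['cx']],[0,f,c['cy']],[0,0,1.]]),np.array([c['k1'],0,0,0.])
def proj(c,P):
    k,d=K(c); return cv2.projectPoints(np.array(P,float).reshape(-1,3),np.array(c['rvec'],float),np.array(c['tvec'],float),k,d)[0].reshape(-1,2)
def ray(c,uv):
    k,d=K(c); R=cv2.Rodrigues(np.array(c['rvec'],float))[0]; t=np.array(c['tvec'],float)
    q=cv2.undistortPoints(np.array(uv,float).reshape(-1,1,2),k,d).reshape(-1,2)
    D=np.c_[q,np.ones(len(q))]@R; return -R.T@t, D
def atz(c,uv,z):
    o,D=ray(c,uv); return o+D*((z-o[2])/D[:,2])[:,None]
E
python3 - <<'E'
from h import *
for n in ("side","top","wrist"):
    c=cap(n,n+'0.png'); print(n,c['fov_y'],c['cx'],c['cy'],c['k1'],ray(c,[[320,240]]))
s=sense();print(s)
E
```

```text
pics
side 50.53442768964795 317.23836513976653 245.5266150349578 -0.13379681306214034 (array([0.0946174 , 0.4979086 , 0.78031844]), array([[ 0.52212972, -0.50582383, -0.68678268]]))
top 53.702791352583205 325.0382800836194 241.14804687180933 -0.10674383831204938 (array([0.38226548, 0.04774904, 1.13176092]), array([[ 0.23997021, -0.01388831, -0.9707421 ]]))
wrist 65.74790942981046 316.55525202749925 240.98486893159262 0.015275283821258185 (array([ 0.15571461, -0.60952032,  0.38376223]), array([[ 0.2470104 ,  0.10656641, -0.96318355]]))
{'time_s': 0.15, 'joints': array([-5.41658850e+01,  2.20806712e+01,  4.00189915e-01, -2.15488176e-02,
       -6.84094757e+01, -1.48176253e+01]), 'joint_velocities': array([ 0.10722669, -0.03496446,  0.30137536,  0.13912861,  0.02515344,
        0.06928707]), 'effort': array([-8.48071959e-04, -3.91053522e+01,  1.87585098e+01,  4.22228158e+00,
        1.23313084e-02, -1.50685405e-04]), 'tcp_pos': array([ 0.22403852, -0.58302969,  0.23572456]), 'ee_rot': array([[-3.58506661e-01, -6.35639424e-04, -9.33526952e-01],
       [ 9.33525785e-01,  1.47757536e-03, -3.58507219e-01],
       [ 1.60723775e-03, -9.99998706e-01,  6.36651820e-05]]), 'wrist_force': array([ 0.4278401 , -0.02451285, -1.23575282]), 'moment': array([-0.05584284,  0.08549402,  0.0569405 ]), 'gripper_width': 0.9999983643272018}
```

View pics/side0.png

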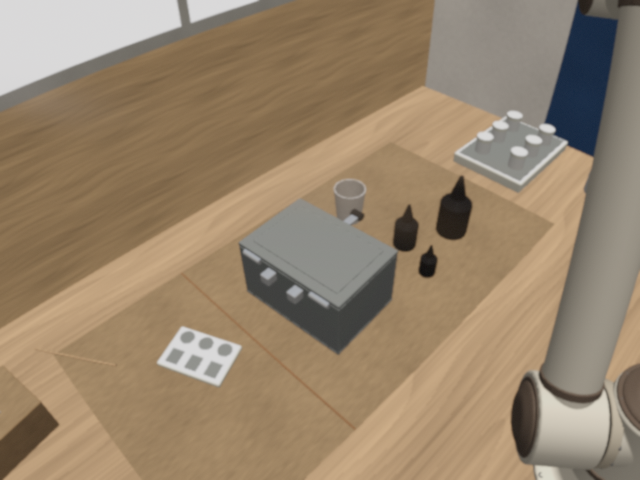

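View pics/top0.png

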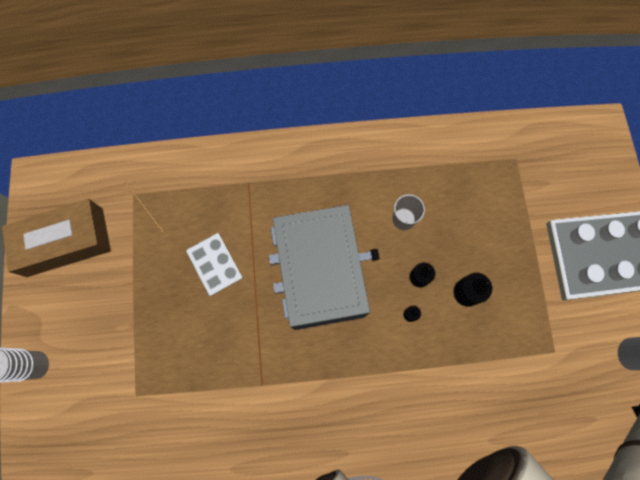

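The side view shows the case with its handle at about (354,217), the cup at (349,200), and black bottles at (454,215) large, (405,232) middle and (428,264) small. In the top view the same things are the case (320,265), handle (375,255), cup (408,212), bottles (473,289), (422,274) and (412,314), and mould (214,264). The middle-sized bottle is side (405,232) / top (422,274). I'll enlarge both views.

```bash
python3 - <<'E'
from h import *
a=cv2.imread('pics/top0.png')[190:340,260:460]; cv2.imwrite('pics/t0z.png',cv2.resize(a,None,fx=4,fy=4,interpolation=cv2.INTER_CUBIC))
a=cv2.imread('pics/side0.png')[170:350,230:480]; cv2.imwrite('pics/s0z.png',cv2.resize(a,None,fx=3.2,fy=3.2,interpolation=cv2.INTER_CUBIC))
E
```

```text
(no output)
```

View pics/t0z.png

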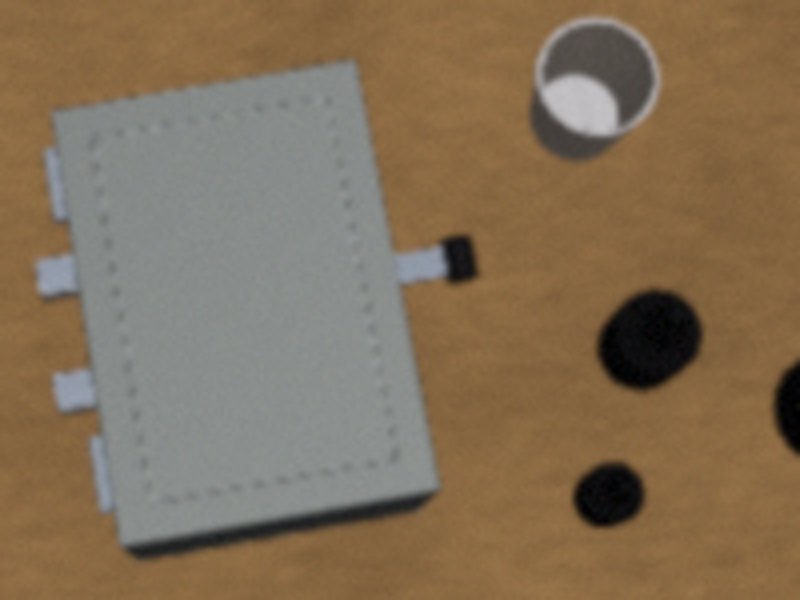

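View pics/s0z.png

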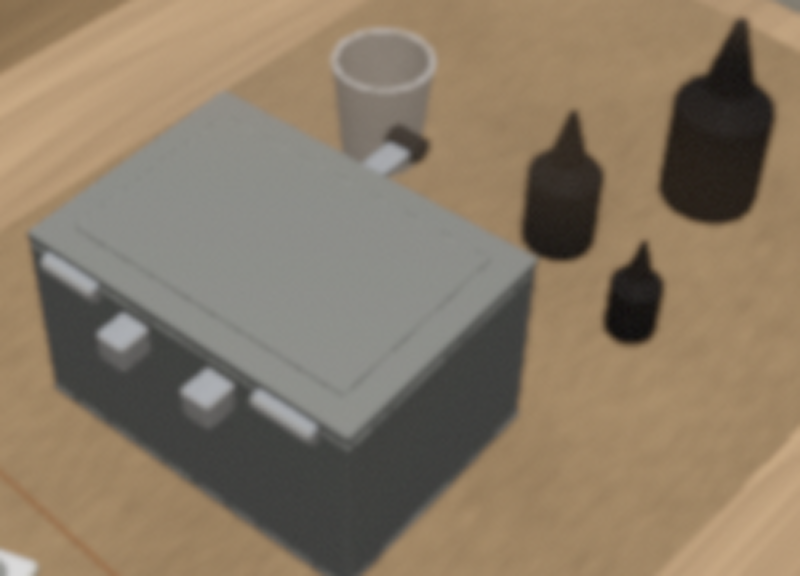

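```bash
cat > fit.py <<'E'
from h import *
from scipy.optimize import least_squares
ct=cap('top');cs=cap('side')
T=np.array([[53,112],[356,62],[438,490],[122,545]])/4+[260,190]
S=np.array([[225,92],[30,235],[350,440],[535,260]])/3.2+[230,170]
for n,c,U in(('t',ct,T),('s',cs,S)): print(n,atz(c,U,.138).round(4).tolist())
# local corners: x hinge(+): top far-left is hinge side,far ; local y?
# yaw~90+: local x=+Y world, local y = -X world
def W(p,L):
    x,y,a=p; R=np.array([[np.cos(a),-np.sin(a)],[np.sin(a),np.cos(a)]]); L=np.array(L,float); return np.c_[L[:,:2]@R.T+[x,y],L[:,2]]
LT=[[.085,-.12,.138],[-.085,-.12,.138],[-.085,.12,.138],[.085,.12,.138]]
LS=[[-.085,-.12,.138],[.085,-.12,.138],[.085,.12,.138],[-.085,.12,.138]]
f=lambda p:np.r_[(proj(ct,W(p,LT))-T).ravel(),(proj(cs,W(p,LS))-S).ravel()]
o=least_squares(f,[.5,.0,1.6]);p=o.x
print(p[:2],np.degrees(p[2]),o.fun.round(1))
h=[[-.119,0,.134],[.085,0,.130]]
print('handle,hinge',W(p,h)); print(proj(ct,W(p,h)),proj(cs,W(p,h)))
np.save('case.npy',p)
H=np.array([[459,258]])/4+[260,190]; print('handle top',atz(ct,H,.143))
H=np.array([[408,145]])/3.2+[230,170]; print('handle side',atz(cs,H,.138))
print('cup rim',atz(ct,np.array([[598,77]])/4+[260,190],.085))
print('bottle mid base',atz(cs,np.array([[558,235]])/3.2+[230,170],.0))
print('bottle mid nozzle tip',atz(cs,np.array([[573,112]])/3.2+[230,170],.112))
print('big tip',atz(cs,np.array([[743,20]])/3.2+[230,170],.16))
E
python3 fit.py
```

```text
t [[0.6874, 0.1305, 0.138], [0.6995, -0.0375, 0.138], [0.4625, -0.0543, 0.138], [0.4505, 0.1123, 0.138]]
s [[0.6971, -0.0332, 0.138], [0.6833, 0.1344, 0.138], [0.4481, 0.1154, 0.138], [0.4624, -0.0506, 0.138]]
[0.57449959 0.03924829] 94.31820214851139 [-1.2 -0.1 -0.5 -0.4  0.2  0.6 -1.2  1.1 -0.  -1.5 -0.9 -1.5  0.  -0.3
  1.9 -0.8]
handle,hinge [[ 0.58345976 -0.0794139   0.134     ]
 [ 0.56809947  0.124007    0.13      ]]
[[374.20765032 255.36424344]
 [280.73514525 271.89236531]] [[357.63908582 214.92914083]
 [285.81670516 275.60390654]]
handle top [[ 0.58340234 -0.07965382  0.143     ]]
handle side [[ 0.57986634 -0.07480477  0.138     ]]
cup rim [[ 0.69371213 -0.18097274  0.085     ]]
bottle mid base [[ 0.54537149 -0.19887479  0.        ]]
bottle mid nozzle tip [[ 0.54477204 -0.19626385  0.112     ]]
big tip [[ 0.49065265 -0.29737557  0.16      ]]
```

Both views fit to within 2 px. The handle is at about (0.583, -0.079, 0.134), which matches the sizes given. The jaws should lie along the hinge, at tool-x yaw 184.3°, so I turn by +73.3° and move above the handle.

Request:
carry_out(steps=[[[35.9,50.4,2,0,0,1.28],[35.9,50.4,2,0,0,1.28],[35.9,50.4,2,0,0,1.28],[35.9,50.4,2,0,0,1.28],[35.9,50.4,2,0,0,1.28],[35.9,50.4,2,0,0,1.28],[35.9,50.4,2,0,0,1.28],[35.9,50.4,2,0,0,1.28],[35.9,50.4,2,0,0,1.28],[35.9,50.4,2,0,0,1.28],[35.9,50.4,2,0,0,1.28],[35.9,50.4,2,0,0,1.28],[35.9,50.4,2,0,0,1.28],[35.9,50.4,2,0,0,1.28],[35.9,50.4,2,0,0,1.28],[35.9,50.4,2,0,0,1.28]]], fingers=0)

```text
time_s: 2.25
tcp_pos: [0.583, -0.0798, 0.2567]
ee_rot: [[-0.997, 0.0, 0.075], [-0.075, 0.0, -0.997], [-0.0, -1.0, -0.0]]
wrist_force: [-0.2, 0.1, 1.1]
gripper_width: 1.0
```

```bash
python3 - <<'E'
from h import *
s=sense();print(s['time_s'],s['tcp_pos'],s['ee_rot'].round(3),s['joints'].round(1),s['wrist_force'])
c=cap('wrist','w1.png')
p=np.load('case.npy')
print(proj(c,[[.5835,-.0794,.134],[.5835,-.0794,.143]]))
E
```

```text
2.25 [ 0.58299049 -0.07976351  0.25665244] [[-0.997  0.     0.075]
 [-0.075  0.    -0.997]
 [-0.    -1.    -0.   ]] [  8.   17.7  -3.1  -0.  -69.2  -3.6] [-0.21023751  0.0926502   1.12485065]
[[317.1498546  238.67762169]
 [317.15931956 241.92643266]]
```

View pics/w1.png

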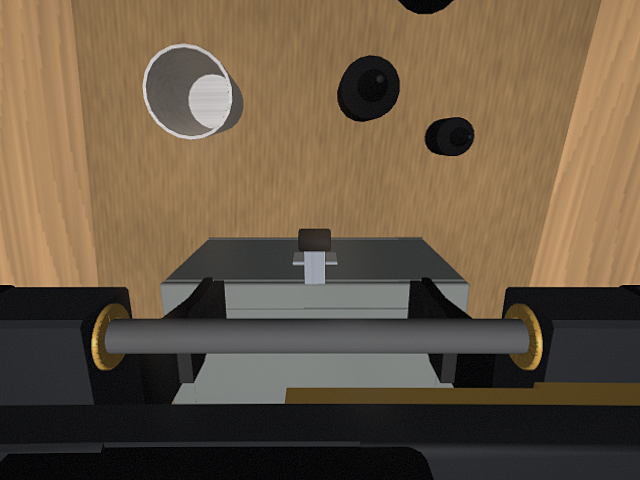

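The wrist view shows the handle bar at (315,240), against a prediction of (317,240), so it agrees to about 1 mm. The cup (190,90), middle bottle (370,90) and small one (450,136) are clear. I go down and grip.

Request:
carry_out(steps=[[[0,0,-4,0,0,0],[0,0,-8,0,0,0],[0,0,-11,0,0,0],[0,0,-12.7,0,0,0],[0,0,-12.7,0,0,0],[0,0,-12.7,0,0,0]]])

```text
time_s: 3.05
tcp_pos: [0.5839, -0.0794, 0.1305]
ee_rot: [[-0.997, 0.002, 0.076], [-0.076, -0.0, -0.997], [-0.002, -1.0, 0.0]]
wrist_force: [-0.9, 0.9, 0.4]
gripper_width: 1.0
```

Request:
carry_out(steps=[[[0,0,0,0,0,0],[0,0,0,0,0,0],[0,0,0,0,0,0],[0,0,0,0,0,0],[0,0,0,0,0,0],[0,0,0,0,0,0],[0,0,0,0,0,0],[0,0,0,0,0,0]]], fingers=255)

```text
time_s: 4.05
tcp_pos: [0.5848, -0.0793, 0.13]
ee_rot: [[-0.997, 0.004, 0.076], [-0.076, 0.0, -0.997], [-0.004, -1.0, 0.0]]
wrist_force: [4.7, -0.4, -0.5]
gripper_width: 0.27
```

```bash
python3 - <<'E'
from h import *
s=sense();print(s['time_s'],s['tcp_pos'],s['wrist_force'],s['gripper_width'])
c=cap('wrist','w2.png');cap('side','s2.png')
E
```

```text
4.05 [ 0.58477328 -0.07925913  0.13002921] [ 4.67921009 -0.41112406 -0.51467736] 0.2698738908085643
```

View pics/w2.png

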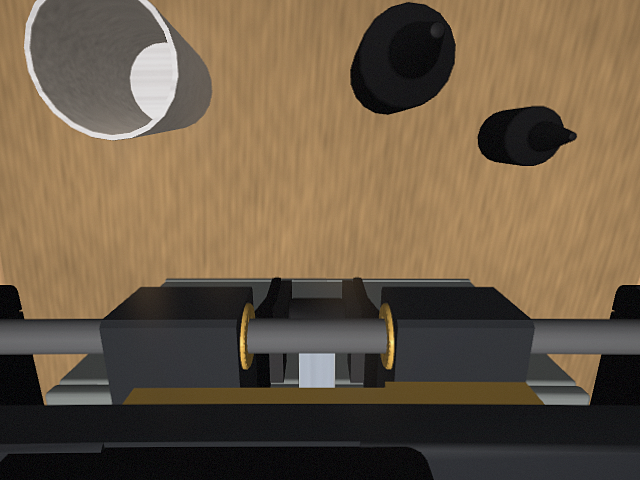

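```bash
python3 - <<'E'
import numpy as np
R=.2044;f=.0196;u=np.array([-.0752,.9972])
for t in np.arange(0.1,1.85,.1):
    s=R*(np.cos(f)-np.cos(t+f)); print(round(t,2),(u*s*100).round(2),round((R*np.sin(t+f)-.004)*100,2))
E
```

```text
0.1 [-0.01  0.14] 2.04
0.2 [-0.04  0.49] 4.05
0.3 [-0.08  1.03] 6.02
0.4 [-0.13  1.76] 7.93
0.5 [-0.2   2.69] 9.75
0.6 [-0.29  3.79] 11.47
0.7 [-0.38  5.05] 13.07
0.8 [-0.49  6.47] 14.54
0.9 [-0.61  8.02] 15.86
1.0 [-0.73  9.7 ] 17.01
1.1 [-0.87 11.49] 17.99
1.2 [-1.01 13.37] 18.79
1.3 [-1.15 15.31] 19.4
1.4 [-1.31 17.31] 19.81
1.5 [-1.46 19.34] 20.01
1.6 [-1.61 21.37] 20.02
1.7 [-1.76 23.4 ] 19.81
1.8 [-1.92 25.4 ] 19.41
```

Request:
carry_out(steps=[[[0,0.05,1,0,0,0],[0,0.15,2,0,0,0],[0,0.5,4,0,0,0],[-0.1,1.0,6,0,0,0],[-0.1,1.8,7.9,0,0,0],[-0.2,2.7,9.8,0,0,0],[-0.3,3.8,11.5,0,0,0],[-0.4,5.05,13.1,0,0,0],[-0.4,5.05,13.1,0,0,0]]])

```text
time_s: 5.28
tcp_pos: [0.5808, -0.0277, 0.2618]
ee_rot: [[-0.997, 0.005, 0.077], [-0.077, 0.001, -0.997], [-0.005, -1.0, -0.001]]
wrist_force: [5.9, 0.3, -1.5]
gripper_width: 0.272
```

```bash
python3 - <<'E'
from h import *
c=cap('side','s3.png')
E
```

```text
(no output)
```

View pics/s3.png

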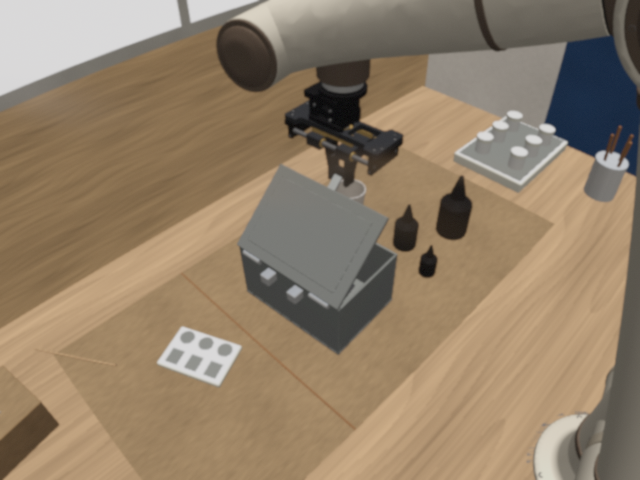

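The side view shows the lid about 0.7 rad open with the handle held at (338,180). Forces are small, so I continue along the arc.

Request:
carry_out(steps=[[[-0.1,1.4,1.5,0,0,0],[-0.2,3.0,2.8,0,0,0],[-0.35,4.65,3.95,0,0,0],[-0.5,6.45,4.9,0,0,0],[-0.6,8.3,5.7,0,0,0],[-0.8,10.25,6.3,0,0,0],[-0.9,12.25,6.75,0,0,0],[-1.1,14.3,6.95,0,0,0],[-1.2,16.3,6.95,0,0,0],[-1.4,18.35,6.75,0,0,0],[-1.5,20.35,6.35,0,0,0],[-1.5,20.35,6.35,0,0,0],[-1.5,20.35,6.35,0,0,0]]])

```text
time_s: 6.95
tcp_pos: [0.5653, 0.1748, 0.3243]
ee_rot: [[-0.997, 0.003, 0.076], [-0.076, 0.0, -0.997], [-0.003, -1.0, 0.0]]
wrist_force: [6.0, 0.7, 0.7]
gripper_width: 0.27
```

```bash
python3 - <<'E'
from h import *
c=cap('side','s4.png')
E
```

```text
(no output)
```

View pics/s4.png

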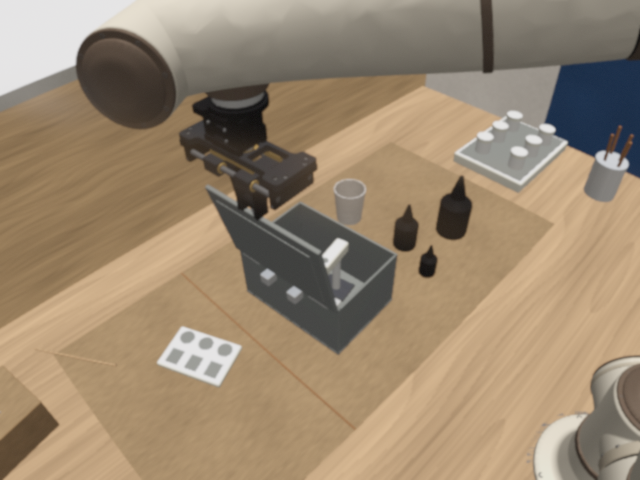

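The lid is at about 1.8 rad, past upright, and the lamp head shows at (335,253). I let go, then go straight up and back.

Request:
carry_out(steps=[[[0,0,0,0,0,0],[0,0,0,0,0,0],[0,0,0,0,0,0],[0,0,0,0,0,0],[0,0,0,0,0,0],[0,0,0,0,0,0],[0,0,2,0,0,0],[0,0,5,0,0,0],[0,0,8,0,0,0],[0,-3,9,0,0,0],[0,-8,9,0,0,0],[0,-13,9,0,0,0],[0,-18,9,0,0,0],[0,-23,9,0,0,0],[0,-27,9,0,0,0],[0,-27,9,0,0,0]]], fingers=0)

```text
time_s: 9.0
tcp_pos: [0.5639, -0.0977, 0.4139]
ee_rot: [[-0.997, -0.0, 0.072], [-0.072, -0.0, -0.997], [0.0, -1.0, 0.0]]
wrist_force: [-0.1, 0.2, -0.8]
gripper_width: 0.999
```

```bash
python3 - <<'E'
from h import *
s=sense();print(s['tcp_pos'],s['joints'].round(1))
cap('side','s5.png');cap('top','t5.png');cap('wrist','w5.png')
a=cv2.imread('pics/top0.png');a=cv2.imread('pics/t5.png')[190:340,220:420]; cv2.imwrite('pics/t5z.png',cv2.resize(a,None,fx=4,fy=4,interpolation=cv2.INTER_CUBIC))
a=cv2.imread('pics/s5.png')[160:360,180:430]; cv2.imwrite('pics/s5z.png',cv2.resize(a,None,fx=3,fy=3,interpolation=cv2.INTER_CUBIC))
E
```

```text
[ 0.5638692  -0.09765697  0.41393364] [  6.4  13.1  12.5   0.  -89.4  -2.3]
```

View pics/s5z.png

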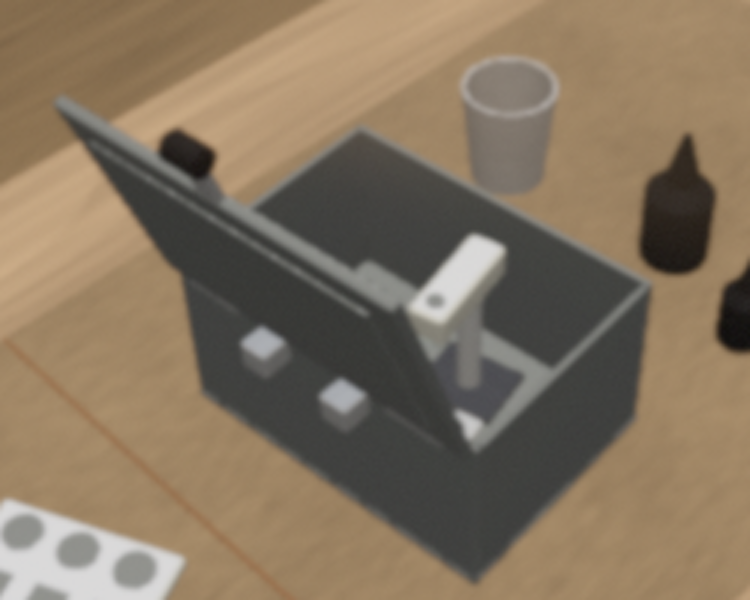

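View pics/t5z.png

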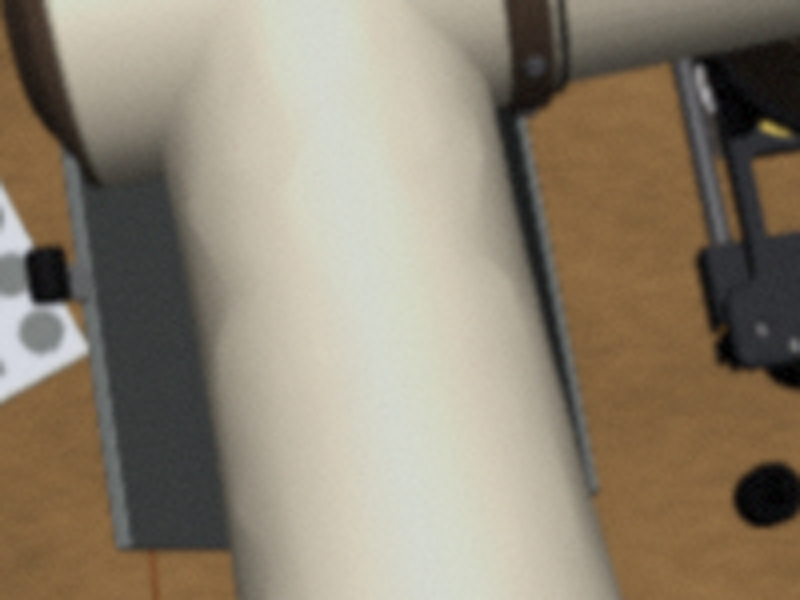

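View pics/w5.png

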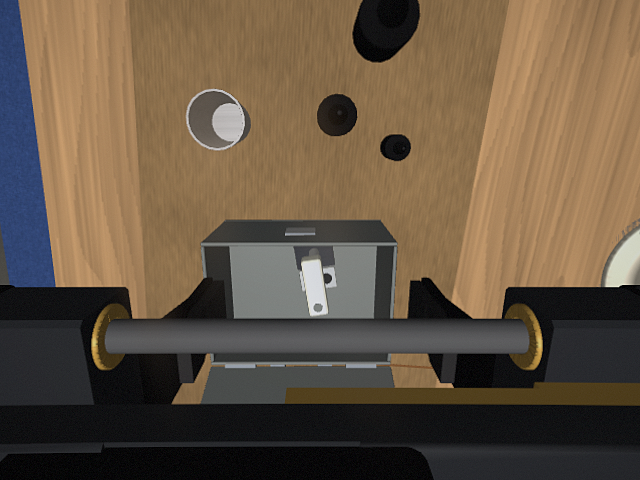

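The lid rests open (side crop, handle at about (187,153)). The white lamp head is at (312,285) in the wrist view and (455,285) in the side crop. I'll enlarge the wrist view.

```bash
python3 - <<'E'
from h import *
a=cv2.imread('pics/w5.png')[235:325,260:370]; cv2.imwrite('pics/w5z.png',cv2.resize(a,None,fx=7,fy=6.5,interpolation=cv2.INTER_CUBIC))
a=cv2.imread('pics/s5.png')[225:305,300:370]; cv2.imwrite('pics/s5zz.png',cv2.resize(a,None,fx=7,fy=7,interpolation=cv2.INTER_CUBIC))
E
```

```text
(no output)
```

View pics/w5z.png

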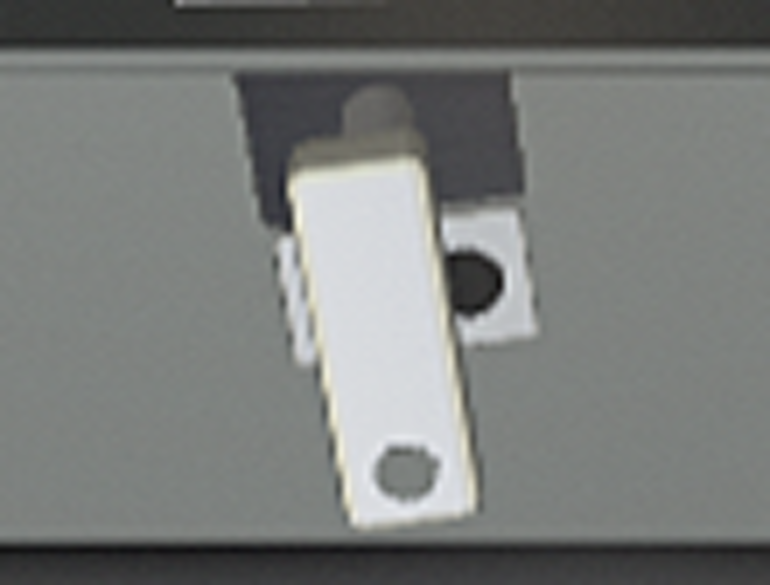

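View pics/s5zz.png

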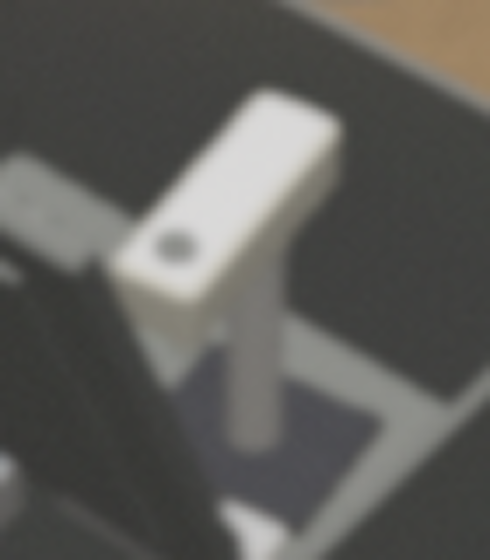

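```bash
cat > fit2.py <<'E'
from h import *
from scipy.optimize import least_squares
cw=cap('wrist');cs=cap('side')
Wc=np.array([[288,172],[428,158],[478,513],[352,525]])/[7,6.5]+[260,235]
S=np.array([[265,92],[340,128],[190,300],[115,262]])/7+[300,225]
L=np.array([[-.025,-.013,.121],[-.025,.013,.121],[.053,.013,.121],[.053,-.013,.121]])
def W(p,L):
    x,y,a=p; R=np.array([[np.cos(a),-np.sin(a)],[np.sin(a),np.cos(a)]]); L=np.array(L,float); return np.c_[L[:,:2]@R.T+[x,y],L[:,2]]
fw=lambda p:(proj(cw,W(p,L))-Wc).ravel(); fs=lambda p:(proj(cs,W(p,L))-S).ravel()
for n,f in(('w',fw),('s',fs),('both',lambda p:np.r_[fw(p),fs(p)])):
    o=least_squares(f,[.57,.0,1.6]);p=o.x; print(n,p[:2].round(4),np.degrees(p[2]).round(1),o.fun.round(1))
c=np.load('case.npy');a=c[2]
for n,f in(('w',fw),('b',lambda p:np.r_[fw(p),fs(p)])):
    p=least_squares(f,[.57,.0,1.6]).x; d=p[:2]-c[:2]; print('local in case',d[0]*np.cos(a)+d[1]*np.sin(a),-d[0]*np.sin(a)+d[1]*np.cos(a))
# lid angle check: predicted handle pos
for th in(1.8,1.9):
    R=.2044;q=th+.0196; hx=.085-R*np.cos(q); print(th,(proj(cs,W(c,[[hx,0,.13+R*np.sin(q)]]))-[180,160])*3)
E
python3 fit2.py
```

```text
w [0.561  0.0042] 102.2 [-0.3 -0.5  0.2 -1.   0.9  0.6 -0.8  1.2]
s [0.5582 0.0061] 102.5 [-0.2 -0.5  1.  -0.7  0.4  0.5 -1.1  0.5]
both [0.5604 0.0046] 102.3 [ 0.1 -0.2  0.6 -0.8  1.4  0.8 -0.3  1.4 -0.4 -1.4  0.7 -1.6  0.1 -0.6
 -1.4 -0.6]
local in case -0.033882860634884014 0.016127309234992403
local in case -0.03349919345561547 0.016691290802252363
1.8 [[217.82800747 122.93758443]]
1.9 [[189.20334622 153.28612899]]
```

The lid is on its stop: the handle is seen at (187,153), against a prediction of (189,153) for 1.9 rad. The lamp head is at (0.5605, 0.0045) with yaw 102.2°. In the case's frame that is -34/+16 mm and 8°, inside the stated ranges. I move above it.

Request:
carry_out(steps=[[[-0.3,4,-4,0,0,0.07],[-0.3,8,-8,0,0,0.141],[-0.3,10.2,-12,0,0,0.141],[-0.3,10.2,-17,0,0,0.141],[-0.3,10.2,-21,0,0,0.141],[-0.3,10.2,-21,0,0,0.141],[-0.3,10.2,-21,0,0,0.141]]])

```text
time_s: 10.12
tcp_pos: [0.5625, 0.0072, 0.206]
ee_rot: [[-0.976, 0.003, 0.217], [-0.217, -0.0, -0.976], [-0.003, -1.0, 0.001]]
wrist_force: [0.3, 1.1, 0.6]
gripper_width: 1.003
```

```bash
python3 - <<'E'
from h import *
s=sense();print(s['tcp_pos'],s['ee_rot'].round(3))
c=cap('wrist','w6.png')
a=np.radians(102.2);R=np.array([[np.cos(a),-np.sin(a)],[np.sin(a),np.cos(a)]])
L=np.array([[-.025,-.013],[-.025,.013],[.053,.013],[.053,-.013]])
print(proj(c,np.c_[L@R.T+[.5608,.0044],[.121]*4]).round(0))
E
```

```text
[0.56246329 0.00723267 0.20599619] [[-0.976  0.003  0.217]
 [-0.217 -0.    -0.976]
 [-0.003 -1.     0.001]]
[[302. 213.]
 [343. 213.]
 [340. 323.]
 [302. 323.]]
```

View pics/w6.png

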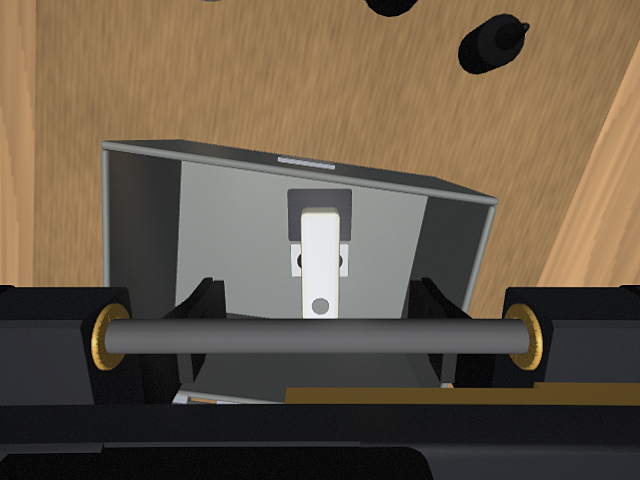

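The head's top spans (302–340, 210 to bottom), straight between the fingers and as predicted. I go down to grip height, stepping slowly.

Request:
carry_out(steps=[[[0,0,-3,0,0,0],[0,0,-6,0,0,0],[0,0,-8,0,0,0],[0,0,-9.5,0,0,0],[0,0,-10,0,0,0],[0,0,-10,0,0,0],[0,0,-10,0,0,0]]])

```text
time_s: 11.05
tcp_pos: [0.5619, 0.0067, 0.105]
ee_rot: [[-0.976, 0.002, 0.216], [-0.216, 0.0, -0.976], [-0.002, -1.0, 0.0]]
wrist_force: [-0.2, 0.2, 0.5]
gripper_width: 1.004
```

Request:
carry_out(steps=[[[0,0,0,0,0,0],[0,0,0,0,0,0],[0,0,0,0,0,0],[0,0,0,0,0,0],[0,0,0,0,0,0],[0,0,0,0,0,0],[0,0,0,0,0,0],[0,0,0,0,0,0]]], fingers=255)

```text
time_s: 12.05
tcp_pos: [0.5607, 0.0065, 0.104]
ee_rot: [[-0.977, -0.001, 0.215], [-0.215, -0.0, -0.977], [0.001, -1.0, 0.0]]
wrist_force: [-1.7, -0.2, 0.7]
gripper_width: 0.3
```

```bash
python3 - <<'E'
from h import *
s=sense();print(s['tcp_pos'],s['wrist_force'],s['gripper_width']*87)
cap('side','s7.png');c=cap('wrist','w7.png')
a=cv2.imread('pics/s7.png')[150:350,180:430]; cv2.imwrite('pics/s7z.png',cv2.resize(a,None,fx=3,fy=3,interpolation=cv2.INTER_CUBIC))
E
```

```text
[0.56072542 0.00649315 0.10402237] [-1.70093299 -0.16446695  0.6980386 ] 26.08169974151834
```

View pics/s7z.png

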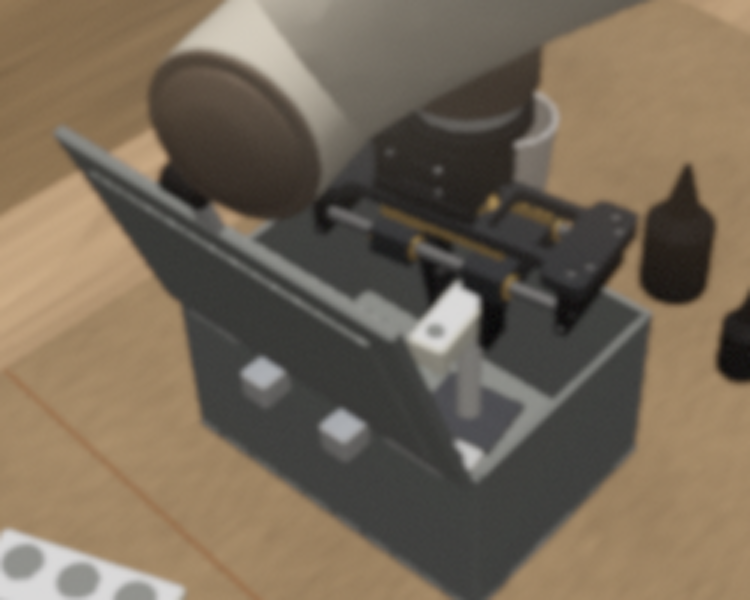

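View pics/w7.png

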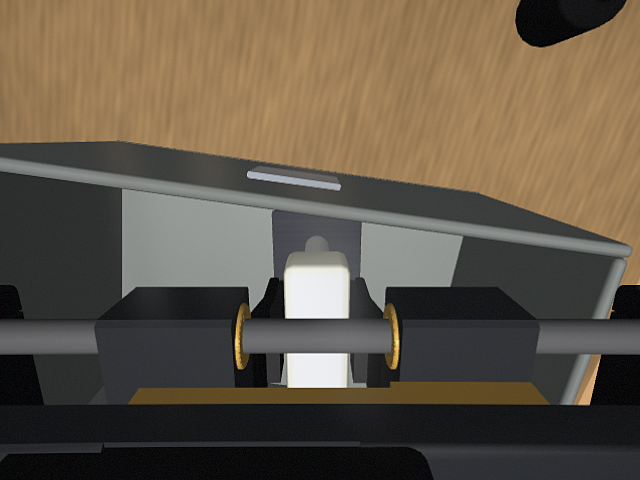

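The fingers hold the head (26.1 mm opening against 26 mm wide). I pull up 65 mm gradually.

Request:
carry_out(steps=[[[0,0,0.5,0,0,0],[0,0,1.2,0,0,0],[0,0,2,0,0,0],[0,0,2.8,0,0,0],[0,0,3.6,0,0,0],[0,0,4.4,0,0,0],[0,0,5.2,0,0,0],[0,0,5.8,0,0,0],[0,0,6.2,0,0,0],[0,0,6.5,0,0,0],[0,0,6.5,0,0,0],[0,0,6.5,0,0,0],[0,0,6.5,0,0,0],[0,0,6.5,0,0,0]]])

```text
time_s: 13.9
tcp_pos: [0.5607, 0.0065, 0.1687]
ee_rot: [[-0.977, -0.001, 0.215], [-0.215, -0.0, -0.977], [0.001, -1.0, -0.0]]
wrist_force: [0.4, -2.6, -14.0]
gripper_width: 0.293
```

```bash
python3 - <<'E'
from h import *
s=sense();print(s['tcp_pos'],s['wrist_force'],s['gripper_width']*87)
cap('side','s8.png');c=cap('wrist','w8.png');cap('top','t8.png')
a=cv2.imread('pics/s8.png')[200:320,270:420]; cv2.imwrite('pics/s8z.png',cv2.resize(a,None,fx=5,fy=5,interpolation=cv2.INTER_CUBIC))
E
```

```text
[0.56069706 0.00650521 0.1687189 ] [  0.41260807  -2.61828892 -13.9823032 ] 25.453304102984674
```

View pics/s8z.png

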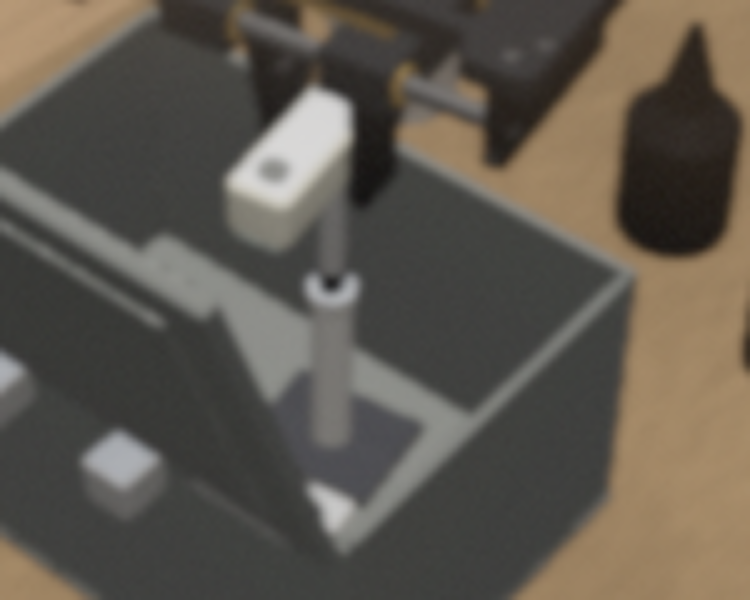

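View pics/w8.png

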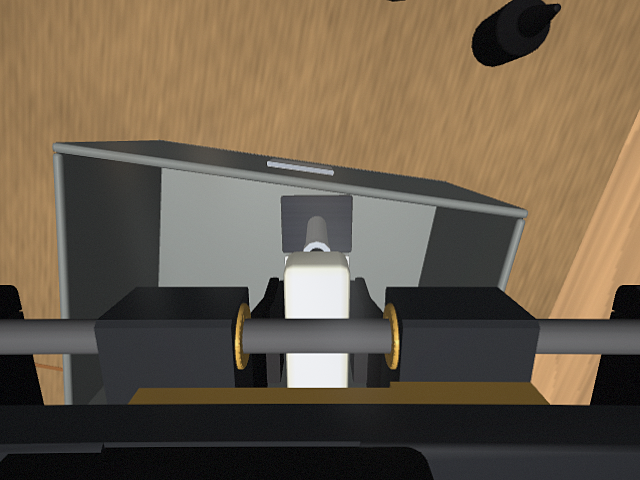

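The side crop shows the dark band at the sleeve mouth (330,283), the head still in the fingers and the lid open. I'll measure the pull from the head's top corners and from the band.

```bash
python3 - <<'E'
from h import *
a=cv2.imread('pics/s8.png')[212:266,310:352]; cv2.imwrite('pics/s8zz.png',cv2.resize(a,None,fx=11,fy=11,interpolation=cv2.INTER_CUBIC))
c=cap('side')
an=np.radians(102.2);R=np.array([[np.cos(an),-np.sin(an)],[np.sin(an),np.cos(an)]])
L=np.array([[-.025,-.013],[-.025,.013],[.053,.013],[.053,-.013]])
for j in(0.055,.06,.065,.07):
  print(j,((proj(c,np.c_[L@R.T+[.5595,.0055],[.121+j]*4])-[310,212])*11).round(0).tolist())
for z in(.090,.095,.1,.105,.11): print(z,((proj(c,[[.5595,.0055,z]])-[310,212])*11).round(0))
E
```

```text
0.055 [[304.0, 35.0], [440.0, 89.0], [186.0, 370.0], [46.0, 310.0]]
0.06 [[305.0, 12.0], [441.0, 66.0], [186.0, 347.0], [45.0, 286.0]]
0.065 [[305.0, -11.0], [441.0, 43.0], [186.0, 324.0], [45.0, 263.0]]
0.07 [[305.0, -35.0], [442.0, 19.0], [185.0, 300.0], [44.0, 240.0]]
0.09 [[290. 519.]]
0.095 [[290. 499.]]
0.1 [[290. 478.]]
0.105 [[290. 458.]]
0.11 [[290. 437.]]
```

View pics/s8zz.png

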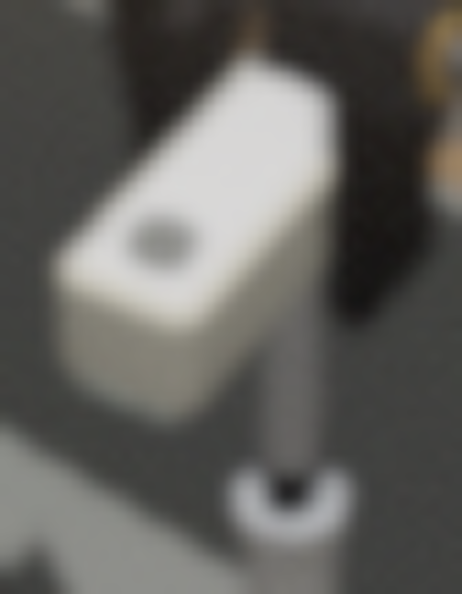

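The front corners are at (186,326) and (55,265), which puts the rod at about 64–65 mm. The band's upper edge at row 475 matches 477 expected at the mark. I hold for a second to check for slip.

Request:
carry_out(steps=[[[0,0,0,0,0,0],[0,0,0,0,0,0],[0,0,0,0,0,0],[0,0,0,0,0,0],[0,0,0,0,0,0],[0,0,0,0,0,0],[0,0,0,0,0,0],[0,0,0,0,0,0]]])

```text
time_s: 15.1
tcp_pos: [0.5608, 0.0065, 0.1689]
ee_rot: [[-0.977, -0.001, 0.215], [-0.215, -0.0, -0.977], [0.001, -1.0, -0.0]]
wrist_force: [-2.9, -1.5, -14.1]
gripper_width: 0.293
```

```bash
python3 - <<'E'
from h import *
c=cap('side','s9.png')
a=cv2.imread('pics/s9.png'); b=cv2.imread('pics/s8.png')
d=cv2.absdiff(a,b); print('diff max/mean head region',d[212:266,310:352].max(),d[212:266,310:352].mean(), d.mean())
s=sense();print(s['time_s'],s['tcp_pos'],s['wrist_force'],s['gripper_width']*87)
E
```

```text
diff max/mean head region 11 0.8558201058201058 0.5785698784722222
15.15 [0.56072569 0.00650974 0.16887285] [ -2.77364313  -2.08057501 -14.51076772] 25.54698034740715
```

View pics/s9.png

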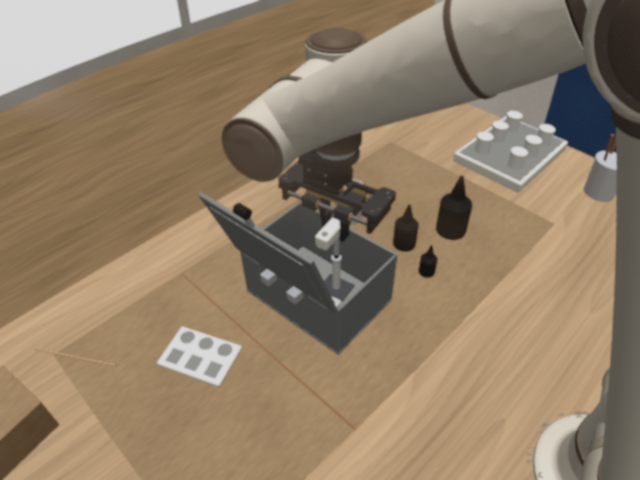

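View pics/t8.png

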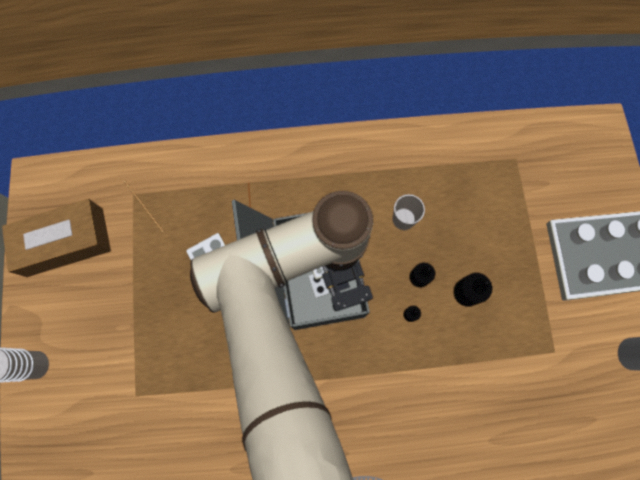

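Nothing is slipping. The lid handle is at (243,212), the same as when it was let go. The mould (200,355), the bottle (405,232 side / 422,274 top) and the cup (408,212 top) have not moved. I hand in.

```bash
python3 -c "
from station import ticket
print(ticket.finish_job())"
```

```text
the job is handed in; nothing more can be done
None
```

The lid is open on its stop and released, and I handed the job in at about 15 s with the gripper still holding the lamp head at the mark. Handing in reports no verdict, so these are my own last checks:

- **Lid:** its handle appears at (243,212) in the side picture, within a pixel of where 1.9 rad predicts. It is in the same place as when I let go, and the arm looks clear of it.
- **Rod:** it is pulled out about 64–65 mm, by arm travel, the head's corners in the side picture, and the upper edge of the dark band. The downward force of about 14 N fits the spring at the mark.
- **Grip:** the opening is 25.5 mm on the 26 mm head, and nothing slipped over a 1 s hold.
- **Cup, bottle, mould:** they look unmoved and upright in the last pictures. The arm hides part of the cup in the side view and part of the mould in the top view, so each of those two is confirmed from one camera only.

**Disagreements:**
- The side and top cameras differ by about 4 mm on the case position.
- The side and wrist cameras differ by about 3 mm on the lamp head.
- The lower edge of the dark band is blurred against the bright collar. The dark part I could make out was about 7 mm tall rather than 10 mm.

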